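# Square up a stack of ceramic plates in a pin jig

## Robot

A 6-joint arm with a two-finger parallel gripper is mounted at the origin on a cart in front of the work surface, level with it; the furniture and walls round the work are solid. World frame = base frame: x ahead of the robot, y to its left, z up, the work surface at z = 0. Lengths are in m, angles in rad, forces in N, time in s.
With the tool pointing down it reaches from about 0.225 to 0.875 m from the base axis. Payload 3.4 kg.
Tool frame: the origin (TCP) lies midway between the tips of the shut fingers; the grasp point (between the pads) lies 19 mm behind it; z points along the fingers, y is the line along which they close (so a half turn about z gives the same grasp; the last joint's range is limited). The gripper opens to 85 mm and grips with 20 to 120 N. Pads are 22 mm wide; open, the fingers measure 114 mm over their backs; the gripper's body (76 mm by 85 mm) begins 54 mm behind the grasp point. The pads swing forward as they close: fully open they stand 13 mm farther back than shut.
Start: joints at [1.038, 0.276, 1.505, -0, 1.361, -0.121], TCP at [0.23, 0.527, 0.231] pointing down, gripper open.
Joint ranges: [-2.89, 2.89], [-0.75, 2.08], [0.22, 2.7], [-1.18, 4.32], [0.11, 2.71], [-2.7, 2.7]. Speed limits (rad/s): [2.57, 2.57, 3.14, 3.14, 3.14, 3.14].

## Interface

Orientations are given as a unit quaternion [x, y, z, w].
In Python, from bench import bot, vision, order gives the robot as it stands.
- The arm moves only by the tool move_arm, never from a script. Its argument "plan" is one flat list of numbers, 7 for each row, row after row: the shift along the tool's x, y, z each as a share of 0.02 m, from -1 to 1, then the turn, a rotation vector about the tool's x, y, z each as a share of 0.08 rad, from -1 to 1, then the opening, from -1 (shut) to 1 (fully open). A call has exactly 8 rows; each row shifts and turns the commanded pose from where the row before left it, along the tool's axes as they then stand; what a row does not reach is not made up. A row lasts 1/10 s, in which the tool goes at most 50 mm and 8.59 degrees, less where a joint would pass 70% of its speed; a pose out of reach is approached as far as the arm can. A call with a number of a shift or a turn outside -1 to 1 is refused whole. A call with a gripper value outside its range is refused whole. The fingers move at their own pace and stop on an object; the grip force is fixed at half the most. Time passes only in rows, so rows that do not move let the fingers close, or fill a call up. It gives the time, the measured TCP pose, the force, the opening and the grip force at its end, in the units of the state.
- bot.state(): the state, without advancing time (a new reading comes with each control period).
- vision.read_camera(name): name is "scene" or "top" or "wrist"; returns the picture (384x512x3 uint8, red, green, blue); there is no depth.
- vision.camera_params(name): a dict with "fx", "fy", "cx", "cy" (pixels), "rvec" (rotation vector, rad) and "tvec" (3), from world to camera coordinates, as OpenCV has them. Camera axes: x right, y down, z forward; pixel columns grow to the right and rows downward; lengths in m; the calibration is good to about 2 mm. A picture is of the moment at which its call begins: read the wrist's pose just before it. camera_params takes no time and is no camera call; for the wrist camera it gives the pose at the moment of the call.
- order.hand_in(): hands the job in; it is judged then, once.
The state is a dict: "time_s": time; "q": joint angles; "qd": joint speeds; "tau": joint torques, N m; "position": TCP position; "ee_rot": TCP orientation; "contact_force": force on the tool from outside, world axes, zero at the start; "torque": the same for the moment, N m; "width": finger opening in m; "grip_force": force on a finger pad.
Only numpy, scipy, OpenCV 4.12 (cv2) and the standard library are available. Lean on these libraries where they do the work, as an engineer would, in place of code of your own. Each camera call takes 0.05 s, during which the arm holds its last target. There are 200 camera calls.

## Task

Lift the single ceramic plate off the freely spinning turntable, lay it on top of the three plates in the pin jig, and tap the stack from its open sides until all four plates lie flush, one above the other, with their long edges against the two long-side pins and their short edges against the end pin. Leave the other things on the worktop where they are.

Things in the scene. Friction and masses are not known exactly. Their poses are not given: they have to be found in the camera images.
- jig: three-pin squaring jig, fixed: grey plastic base 10 mm thick with three upright steel pins, two by the +x long side and one at the +y end; no pins at -x and -y. Base spans x -62 to +48, y -80 to +65 mm. Origin: on the worktop under the centre of a stack that touches all three pins; plates lie with their length along jig y. +x points roughly away from the robot, +y to its left
- pin_a (a point): top centre of a long-side pin, at jig x +35, y -25 mm. Pin diameter 10 mm, top 50 mm above the worktop, 40 mm above the base
- pin_b (a point): top centre of the other long-side pin, same size, at jig x +35, y +25 mm
- pin_end (a point): top centre of the end pin (stop for the short edges), same size, at jig x 0, y +55 mm
- turntable: fixed foot of a small turntable; origin on the worktop on the spin axis. It carries a round disc of 120 mm diameter that spins freely and without stops, its flat top 30 mm above the worktop
- plate_1: smooth white ceramic plate 60 x 100 x 7 mm, about 150 g, slippery (friction about 0.3 against everything), all four plates alike. Origin: centre of its underside; x along its 60 mm width, y along its 100 mm length, z up. Lowest of the three plates that lie askew in the jig, its underside 10 mm above the worktop
- plate_2: smooth white ceramic plate 60 x 100 x 7 mm, about 150 g, slippery (friction about 0.3 against everything), all four plates alike. Origin: centre of its underside; x along its 60 mm width, y along its 100 mm length, z up. Middle one of the three in the jig, 17 mm above the worktop
- plate_3: smooth white ceramic plate 60 x 100 x 7 mm, about 150 g, slippery (friction about 0.3 against everything), all four plates alike. Origin: centre of its underside; x along its 60 mm width, y along its 100 mm length, z up. Uppermost of the three in the jig, 24 mm above the worktop
- plate_4: smooth white ceramic plate 60 x 100 x 7 mm, about 150 g, slippery (friction about 0.3 against everything), all four plates alike. Origin: centre of its underside; x along its 60 mm width, y along its 100 mm length, z up. The fourth plate, lying alone and off-centre on the turntable's disc, its underside 30 mm above the worktop
- tape_roll: bystander, not part of the job: roll of tan tape lying flat, 68 mm diameter, 16 mm high; origin at the centre of its underside
- calculator: bystander, not part of the job: black calculator 120 x 70 x 14 mm, lying flat; origin at the centre of its underside
- weight_100: bystander, not part of the job: brass knobbed weight, 27 mm diameter, 36 mm high; origin at the centre of its underside
- marker: bystander, not part of the job: marker pen 128 mm long, 16 mm thick, lying; origin under its middle

How it is judged:
On the way:
1. the fourth plate lies on top of the stack in the jig, let go (horizontal distance between plate_4 and jig below 0.06 m and z of plate_4 in the frame of jig between 0.028 and 0.034 m and angle between plate_4's own z axis and vertical below 0.06 rad and contact force between the fingers and plate_4 below 0.1 N), for 0.2 s.
At the end, for the whole second after the job is handed in: All four plates lie flat in the jig as one stack, the fourth on top, each with its centre within 2.5 mm (along each jig axis) of where it lies when touching all three pins and its length within 0.04 rad of the jig's y; at rest (x of plate_1 in the frame of jig between -0.0025 and 0.0025 m and y of plate_1 in the frame of jig between -0.0025 and 0.0025 m and z of plate_1 in the frame of jig between 0.007 and 0.027 m and angle between the y axis of each of plate_1, plate_2, plate_3, plate_4 and the y axis of jig, either way round below 0.04 rad and angle between each of plate_1, plate_2, plate_3, plate_4's own z axis and vertical below 0.05 rad and linear speed of each of plate_1, plate_2, plate_3, plate_4 below 0.01 m/s and x of plate_2 in the frame of jig between -0.0025 and 0.0025 m and y of plate_2 in the frame of jig between -0.0025 and 0.0025 m and z of plate_2 in the frame of jig between 0.007 and 0.027 m and x of plate_3 in the frame of jig between -0.0025 and 0.0025 m and y of plate_3 in the frame of jig between -0.0025 and 0.0025 m and z of plate_3 in the frame of jig between 0.007 and 0.027 m and x of plate_4 in the frame of jig between -0.0025 and 0.0025 m and y of plate_4 in the frame of jig between -0.0025 and 0.0025 m and z of plate_4 in the frame of jig between 0.028 and 0.034 m).
It fails at once if the tape roll is shifted by more than 20 mm (distance of tape_roll from where it was at the start of the episode above 0.02 m).
It fails at once if the calculator is shifted by more than 20 mm (distance of calculator from where it was at the start of the episode above 0.02 m).
It fails at once if the weight 100 is shifted by more than 20 mm (distance of weight_100 from where it was at the start of the episode above 0.02 m).
It fails at once if the marker is shifted by more than 20 mm (distance of marker from where it was at the start of the episode above 0.02 m).
It also fails if it takes over 72 s, if anything falls off the work surface, if the arm or the gripper's body presses on something with over 40 N, if the wrist force passes 120 N, or if a joint passes its speed limit or range.

## Working session

There is one attempt and no reset: what is moved stays moved. The work goes in short steps, Python scripts to look and compute and a tool call to move; the robot and the scene stay as the last step left them, time stands still between calls to the robot, and variables do not carry over. Pictures are saved under pics/ and viewed, at most 10 in all, crops included, and the job is handed in when it is done.

Besides the shell and the picture viewer there is one more tool, called by a JSON object that holds its "op" and its "data". move_arm: Moves the arm, as the interface text tells. Its arguments: {"type":"object","properties":{"plan":{"type":"array"}},"required":["plan"]}

```bash
mkdir -p pics; ls; python3 - <<'E'
from bench import bot, vision
import cv2, numpy as np
s=bot.state(); print({k:np.round(v,3).tolist() for k,v in s.items()})
for n in ["top","scene"]:
    im=vision.read_camera(n); cv2.imwrite(f"pics/{n}0.png",im[:,:,::-1])
    p=vision.camera_params(n); print(n,{k:np.round(v,4).tolist() for k,v in p.items()})
E
```

```text
pics
{'time_s': 0.0, 'q': [1.038, 0.277, 1.506, 0.0, 1.361, -0.121], 'qd': [-0.001, 0.001, 0.001, 0.001, -0.0, -0.002], 'tau': [-0.0, -41.677, -24.58, -0.0, 0.011, 0.0], 'position': [0.23, 0.526, 0.23], 'ee_rot': [0.204, 0.979, -0.001, -0.0], 'contact_force': [1.271, -0.107, 0.241], 'torque': [-0.023, -0.017, 0.012], 'grip_force': 0.0, 'width': 0.086}
top {'fx': 394.4462, 'fy': 394.4462, 'cx': 253.4621, 'cy': 192.1111, 'rvec': [2.1375, -2.1021, 0.1967], 'tvec': [-0.0275, 0.6277, 0.9948]}
scene {'fx': 361.0454, 'fy': 361.0454, 'cx': 255.8537, 'cy': 186.9605, 'rvec': [1.2539, -1.9812, 1.1743], 'tvec': [0.2684, 0.3251, 0.4493]}
```

View pics/top0.png

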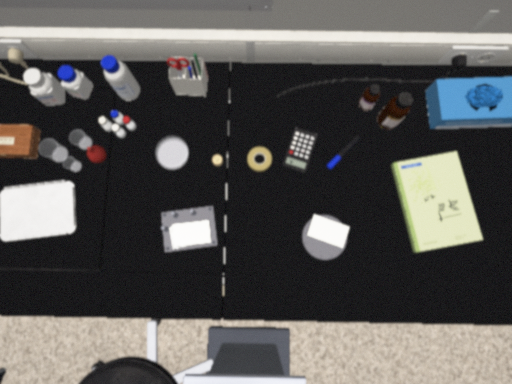

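View pics/scene0.png

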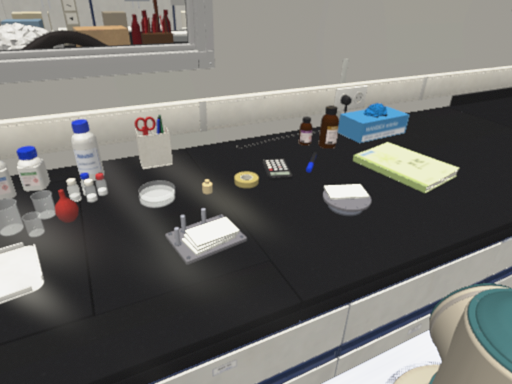

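The top view shows the jig at about (189,229) with its white plates, pins on the upper and left sides, and the turntable at (326,237) with plate_4 at about (328,231). Next I'll get rough world poses.

```bash
cat > h.py <<'E'
from bench import bot, vision
import cv2, numpy as np
from scipy.spatial.transform import Rotation as R
def grab(n):
    p=vision.camera_params(n); return vision.read_camera(n),p
def ray(p,uv,z):
    K=np.array([[p["fx"],0,p["cx"]],[0,p["fy"],p["cy"]],[0,0,1]]); M=R.from_rotvec(np.ravel(p["rvec"])).as_matrix()
    uv=np.atleast_2d(np.asarray(uv,float)); d=(np.linalg.inv(K)@np.c_[uv,np.ones(len(uv))].T).T@M
    c=-M.T@np.ravel(p["tvec"]); return c+d*((z-c[2])/d[:,2])[:,None]
def proj(p,X):
    K=np.array([[p["fx"],0,p["cx"]],[0,p["fy"],p["cy"]],[0,0,1]]);return cv2.projectPoints(np.atleast_2d(np.asarray(X,float)),np.ravel(p["rvec"]),np.ravel(p["tvec"]),K,None)[0][:,0]
def tool():
    s=bot.state(); return np.array(s["position"]),R.from_quat(s["ee_rot"])
def shift(target):  # steps in tool axes, units of 20 mm
    p,r=tool(); return r.inv().apply(np.asarray(target)-p)/0.02
E
python3 - <<'E'
from h import *
im,p=grab("top"); b=im.min(axis=2)
m=(b>170).astype(np.uint8)
for name,(x0,y0,x1,y1),z in [("stack",(165,208,215,250),.031),("plate4",(300,210,355,262),.037)]:
    mm=np.zeros_like(m); mm[y0:y1,x0:x1]=m[y0:y1,x0:x1]
    c=max(cv2.findContours(mm,0,2)[0],key=cv2.contourArea)
    w=ray(p,c[:,0],z)[:,:2]*1000; r=cv2.minAreaRect(w.astype(np.float32)); print(name,np.round(r[0],1),np.round(r[1],1),round(r[2],1),cv2.boundingRect(c))
g=((im.max(axis=2)>60)&(im.max(axis=2)<165)).astype(np.uint8)
g=((im.max(axis=2)>60)).astype(np.uint8)
for name,(x0,y0,x1,y1),z in [("jigbase",(150,195,230,262),.01),("disc",(290,200,365,272),.03)]:
    mm=np.zeros_like(g); mm[y0:y1,x0:x1]=g[y0:y1,x0:x1]
    c=max(cv2.findContours(mm,0,2)[0],key=cv2.contourArea)
    w=ray(p,c[:,0],z)[:,:2]*1000; r=cv2.minAreaRect(w.astype(np.float32)); print(name,np.round(r[0],1),np.round(r[1],1),round(r[2],1),cv2.boundingRect(c), np.round(cv2.minEnclosingCircle(w.astype(np.float32))[0],1))
for n,uv in [("tape",(259,159)),("calc",(301,150)),("weight",(217,160)),("marker",(343,152)),("dish",(172,153))]: print(n,np.round(ray(p,uv,0.01)[0]*1000))
p0,r=tool(); print(r.as_matrix().round(3))
wp=vision.camera_params("wrist"); M=R.from_rotvec(np.ravel(wp["rvec"])).as_matrix(); print("wristcam in tool",r.inv().apply(-M.T@np.ravel(wp["tvec"])-p0).round(3),(r.as_matrix().T@M.T).round(3),wp["fx"])
E
```

```text
stack [518.7 152.9] [ 70.7 112. ] 10.1 (169, 219, 43, 31)
plate4 [ 530.8 -217.7] [103.8  65.7] 70.9 (307, 215, 42, 34)
jigbase [533.  161.9] [116.4 153.2] 8.6 (160, 205, 58, 48) [533.  159.7]
disc [ 514.9 -208.6] [123.3 124.1] 62.3 (302, 213, 49, 48) [ 518.8 -215. ]
tape [734. -31.  10.]
calc [ 762. -150.   10.]
weight [729.  89.  10.]
marker [ 758. -270.   10.]
dish [748. 218.  10.]
[[-0.916  0.4   -0.001]
 [ 0.4    0.916 -0.001]
 [ 0.    -0.001 -1.   ]]
wristcam in tool [ 0.069 -0.    -0.144] [[-0.    -0.962 -0.274]
 [ 1.    -0.     0.001]
 [-0.001 -0.274  0.962]] 313.7863631056802
```

{"op": "move_arm", "data": {"plan": [-0.863,-0.468,0,0,0,0,1,-0.863,-0.468,0,0,0,0,1,-0.863,-0.468,0,0,0,0,1,-0.863,-0.468,0,0,0,0,1,-0.863,-0.468,0,0,0,0,1,-0.863,-0.468,0,0,0,0,1,-0.863,-0.468,0,0,0,0,1,-0.863,-0.468,0,0,0,0,1]}}

```text
time_s: 0.95
position: [0.327, 0.4023, 0.231]
ee_rot: [0.204, 0.979, -0.0, -0.0]
contact_force: [-0.0, 0.6, -0.8]
width: 0.0853
grip_force: 0.0
```

{"op": "move_arm", "data": {"plan": [-0.863,-0.468,0,0,0,0,1,-0.863,-0.468,0,0,0,0,1,-0.863,-0.468,0,0,0,0,1,-0.863,-0.468,0,0,0,0,1,-0.863,-0.468,0,0,0,0,1,-0.863,-0.468,0,0,0,0,1,-0.863,-0.468,0,0,0,0,1,-0.863,-0.468,0,0,0,0,1]}}

```text
time_s: 1.75
position: [0.4235, 0.2784, 0.231]
ee_rot: [0.204, 0.979, -0.0, -0.0]
contact_force: [0.5, 0.1, 0.2]
width: 0.0854
grip_force: 0.0
```

{"op": "move_arm", "data": {"plan": [-0.863,-0.468,0,0,0,0,1,-0.863,-0.468,0,0,0,0,1,-0.863,-0.468,0,0,0,0,1,-0.863,-0.468,0,0,0,0,1,-0.863,-0.468,0,0,0,0,1,-0.863,-0.468,0,0,0,0,1,-0.863,-0.468,0,0,0,0,1,-0.863,-0.468,0,0,0,0,1]}}

```text
time_s: 2.55
position: [0.5201, 0.1546, 0.231]
ee_rot: [0.204, 0.979, -0.0, -0.0]
contact_force: [0.0, 0.9, -0.6]
width: 0.0858
grip_force: 0.0
```

{"op": "move_arm", "data": {"plan": [0,0,0,0,0,0.788,1,0,0,0,0,0,0.788,1,0,0,0,0,0,0.788,1,0,0,0,0,0,0.788,1,0,0,0,0,0,0.788,1,0,0,0,0,0,0.788,1,0,0,0,0,0,0.788,1,0,0,0,0,0,0.788,1]}}

```text
time_s: 3.35
position: [0.5196, 0.1552, 0.231]
ee_rot: [0.443, 0.896, -0.0, -0.0]
contact_force: [-0.5, -0.4, 1.0]
width: 0.0856
grip_force: 0.0
```

{"op": "move_arm", "data": {"plan": [0,0,0,0,0,0.788,1,0,0,0,0,0,0.788,1,0,0,0,0,0,0.788,1,0,0,0,0,0,0.788,1,0,0,0,0,0,0.788,1,0,0,0,0,0,0.788,1,0,0,0,0,0,0.788,1,0,0,0,0,0,0.788,1]}}

```text
time_s: 4.15
position: [0.5196, 0.1552, 0.231]
ee_rot: [0.653, 0.757, -0.0, -0.0]
contact_force: [0.2, -0.0, -0.9]
width: 0.0855
grip_force: 0.0
```

Batches of moves work and track precisely.

```bash
python3 - <<'E'
from h import *
im,p=grab("wrist"); np.savez("w1.npz",im=im,**p)
cv2.imwrite("pics/w1.png",im[:,:,::-1])
_,r=tool(); print(r.as_matrix().round(3), {k:np.round(v,4).tolist() for k,v in p.items()})
E
```

```text
[[-0.146  0.989 -0.001]
 [ 0.989  0.146 -0.   ]
 [ 0.    -0.001 -1.   ]] {'fx': 313.7864, 'fy': 313.7864, 'cx': 258.7796, 'cy': 187.718, 'rvec': [-2.8578, -0.2115, -0.0282], 'tvec': [-0.5366, 0.0385, 0.4007]}
```

View pics/w1.png

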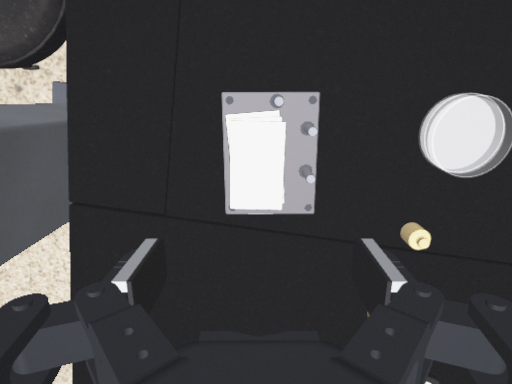

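The wrist view shows the jig base with corners at about (221,92), (320,92), (314,214) and (224,214). Pin tops are at about (279,100) for the end pin, (312,130) for b and (310,178) for a, and the plates are skewed and offset toward -x and -y.

```bash
python3 - <<'E'
from h import *
d=np.load("w1.npz"); im=d["im"]; p={k:d[k] for k in ["fx","fy","cx","cy","rvec","tvec"]}
for k in ["fx","fy","cx","cy"]: p[k]=float(p[k])
g=im.min(axis=2)
m=np.zeros_like(g); m[80:225,205:340]=(g[80:225,205:340]>70); 
c=max(cv2.findContours(m,0,2)[0],key=cv2.contourArea)
w=ray(p,c[:,0],.01)[:,:2]*1000; r=cv2.minAreaRect(w.astype(np.float32)); print("base",np.round(r[0],1),np.round(r[1],1),round(r[2],2))
poly=cv2.approxPolyDP(c,6,True)[:,0]; print(poly.tolist(),ray(p,poly,.01)[:,:2].round(4).tolist())
a=np.deg2rad(r[2] if r[2]<45 else r[2]-90); ex=np.array([np.cos(a),np.sin(a)]); ey=np.array([-ex[1],ex[0]])
O=np.array(r[0])/1000+.007*ex+.0075*ey; print("origin",O,"yaw",np.rad2deg(a))
def J(x,y,z): return np.r_[O+x*ex+y*ey,z]
pts=[J(.035,-.025,.05),J(.035,.025,.05),J(0,.055,.05)]; q=proj(p,pts); print(q.round(1))
big=cv2.resize(im[80:225,205:340],None,fx=4,fy=4,interpolation=cv2.INTER_CUBIC)[:,:,::-1].copy()
for u in q: cv2.circle(big,tuple(((u-[205,80]+.5)*4).astype(int)),3,(0,0,255),1)
sk=[proj(p,[J(s*.03,t*.05,.031)])[0] for s,t in [(-1,-1),(1,-1),(1,1),(-1,1)]]
cv2.polylines(big,[((np.array(sk)-[205,80]+.5)*4).astype(int)],True,(0,255,0),1)
cv2.imwrite("pics/w1b.png",big)
E
```

```text
base [531.7 161.4] [110.4 144.5] 8.58
[[222, 92], [225, 212], [313, 213], [319, 92]] [[0.4678, 0.2248], [0.4878, 0.0845], [0.5955, 0.0992], [0.5744, 0.2406]]
origin [0.53753536 0.16984998] yaw 8.579046249389648
[[310.4 179. ]
 [312.5 131.6]
 [278.7 101.3]]
```

View pics/w1b.png

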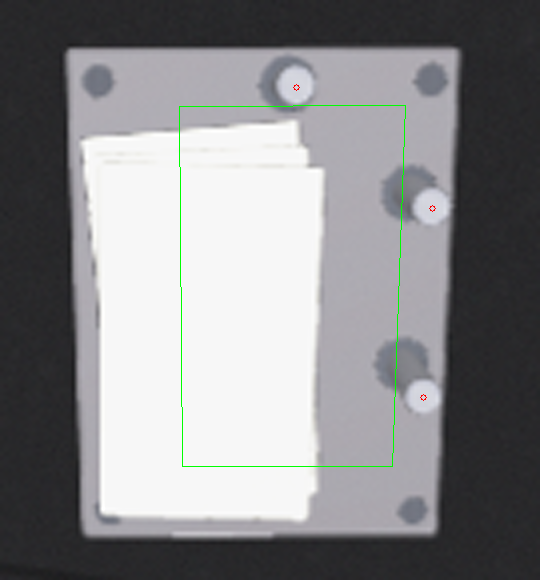

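The crop shows the projected pins on the real pin tops, so the jig fit is good: origin (0.5375, 0.1698), yaw 8.58°. The stack sits about 22 mm toward -x and 15 mm toward -y. Next stop is plate_4.

{"op": "move_arm", "data": {"plan": [-0.772,-0.09,0.0625,0,0,0,1,-0.772,-0.09,0.0625,0,0,0,1,-0.772,-0.09,0.0625,0,0,0,1,-0.772,-0.09,0.0625,0,0,0,1,-0.772,-0.09,0.0625,0,0,0,1,-0.772,-0.09,0.0625,0,0,0,1,-0.772,-0.09,0.0625,0,0,0,1,-0.772,-0.09,0.0625,0,0,0,1]}}

```text
time_s: 5.0
position: [0.5242, 0.0296, 0.2212]
ee_rot: [0.652, 0.758, 0.0, 0.0]
contact_force: [-0.2, -0.8, 0.5]
width: 0.0854
grip_force: 0.0
```

{"op": "move_arm", "data": {"plan": [-0.772,-0.09,0.0625,0,0,0,1,-0.772,-0.09,0.0625,0,0,0,1,-0.772,-0.09,0.0625,0,0,0,1,-0.772,-0.09,0.0625,0,0,0,1,-0.772,-0.09,0.0625,0,0,0,1,-0.772,-0.09,0.0625,0,0,0,1,-0.772,-0.09,0.0625,0,0,0,1,-0.772,-0.09,0.0625,0,0,0,1]}}

```text
time_s: 5.8
position: [0.5284, -0.0946, 0.2112]
ee_rot: [0.652, 0.758, 0.0, 0.0]
contact_force: [-0.2, 0.4, 0.2]
width: 0.0852
grip_force: 0.0
```

{"op": "move_arm", "data": {"plan": [-0.772,-0.09,0.0625,0,0,0,1,-0.772,-0.09,0.0625,0,0,0,1,-0.772,-0.09,0.0625,0,0,0,1,-0.772,-0.09,0.0625,0,0,0,1,-0.772,-0.09,0.0625,0,0,0,1,-0.772,-0.09,0.0625,0,0,0,1,-0.772,-0.09,0.0625,0,0,0,1,-0.772,-0.09,0.0625,0,0,0,1]}}

```text
time_s: 6.6
position: [0.5327, -0.2189, 0.2012]
ee_rot: [0.652, 0.758, 0.0, 0.0]
contact_force: [1.0, -0.0, 0.5]
width: 0.0852
grip_force: 0.0
```

{"op": "move_arm", "data": {"plan": [0,0,0,0,0,0.75,1,0,0,0,0,0,0.75,1,0,0,0,0,0,0.75,1,0,0,0,0,0,0.75,1,0,0,0,0,0,0.75,1,0,0,0,0,0,0.75,1,0,0,0,0,0,0.75,1,0,0,0,0,0,0.75,1]}}

```text
time_s: 7.4
position: [0.5327, -0.2182, 0.2012]
ee_rot: [0.814, 0.581, 0.0, -0.0]
contact_force: [-0.0, 0.7, -0.1]
width: 0.0855
grip_force: 0.0
```

```bash
cat > p4.py <<'E'
from h import *
im,p=grab("wrist"); cv2.imwrite("pics/w2.png",im[:,:,::-1])
g=im.min(axis=2); m=(g>190).astype(np.uint8); P,r=tool(); M=r.as_matrix()
best=None
for c in cv2.findContours(m,0,2)[0]:
    if cv2.contourArea(c)<500: continue
    w=ray(p,c[:,0]+0.0,.037)[:,:2]*1000; q=cv2.minAreaRect(w.astype(np.float32)); print(np.round(q[0],1),np.round(q[1],1),round(q[2],2),cv2.boundingRect(c))
print("tcp",P.round(4),"tool y ang",np.rad2deg(np.arctan2(M[1,1],M[0,1])).round(2),M.round(3).tolist())
E
python3 p4.py
```

```text
[ 667.8 -532.7] [32.1 47.2] 71.01 (426, 362, 39, 22)
[ 702.1 -423.5] [40.2 31.7] 11.44 (439, 273, 43, 30)
[ 529.5 -217.2] [99.6 60.4] 71.08 (224, 120, 63, 98)
tcp [ 0.5327 -0.2182  0.2012] tool y ang -19.12 [[0.327, 0.945, 0.0], [0.945, -0.327, 0.0], [0.0, -0.0, -1.0]]
```

View pics/w2.png

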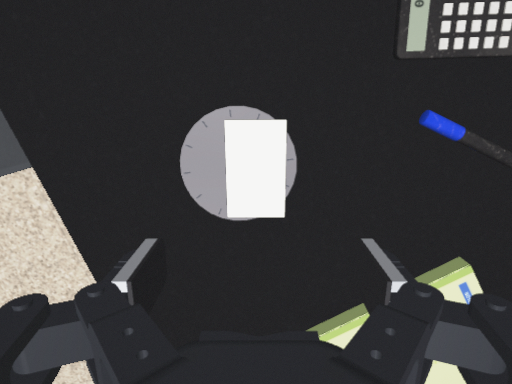

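Plate_4 is at (0.5295, -0.2172), with its width axis at -18.9°, so the tool is already aligned. I'll descend with the opening pre-closed to about 70 mm.

{"op": "move_arm", "data": {"plan": [0,-0.17,0.9,0,0,0,0.65,0,0,0.9,0,0,0,0.65,0,0,0.9,0,0,0,0.65,0,0,0.9,0,0,0,0.65,0,0,0.9,0,0,0,0.65,0,0,0.9,0,0,0,0.65,0,0,0.9,0,0,0,0.65,0,0,0.9,0,0,0,0.65]}}

```text
time_s: 8.25
position: [0.5296, -0.217, 0.0566]
ee_rot: [0.813, 0.582, 0.0, 0.0]
contact_force: [0.4, 0.4, 0.4]
width: 0.0705
grip_force: 0.0
```

{"op": "move_arm", "data": {"plan": [0,0,0.15,0,0,0,0.65,0,0,0.15,0,0,0,0.65,0,0,0.15,0,0,0,0.65,0,0,0.15,0,0,0,0.65,0,0,0.15,0,0,0,0.65,0,0,0.15,0,0,0,0.65,0,0,0.15,0,0,0,0.65,0,0,0.15,0,0,0,0.65]}}

```text
time_s: 9.05
position: [0.5295, -0.2164, 0.0331]
ee_rot: [0.814, 0.582, 0.0, 0.0]
contact_force: [0.3, 0.6, 0.1]
width: 0.0706
grip_force: 0.0
```

```bash
python3 - <<'E'
from h import *
im,p=grab("wrist"); cv2.imwrite("pics/w3.png",im[:,:,::-1]); P,r=tool(); print(P.round(4))
for b in (0,.007,.013):
    print(b,proj(p,[P+r.apply([x,s*.035,-b]) for x in(-.011,.011) for s in (-1,1)]).round(0).tolist())
print(proj(p,[[.5295,-.2172,.037]]).round(0))
E
```

```text
[ 0.5291 -0.2162  0.0326]
0 [[190.0, 262.0], [326.0, 262.0], [187.0, 222.0], [329.0, 222.0]]
0.007 [[186.0, 269.0], [329.0, 269.0], [184.0, 227.0], [332.0, 227.0]]
0.013 [[184.0, 276.0], [332.0, 276.0], [180.0, 233.0], [335.0, 232.0]]
[[259. 248.]]
```

View pics/w3.png

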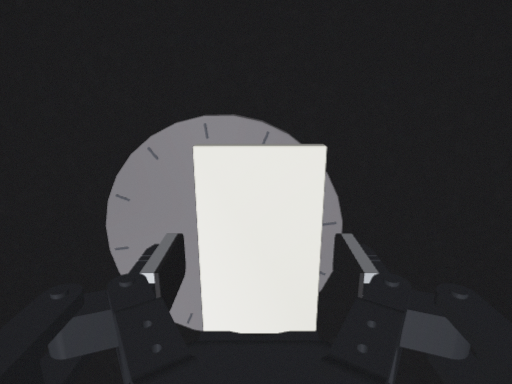

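Plate_4 is centred between the fingers: its edges are at columns 195 to 325 and the fingers at about 182 and 336. I'll feel for the disc slowly.

{"op": "move_arm", "data": {"plan": [0,0,0.1,0,0,0,0.65,0,0,0.1,0,0,0,0.65,0,0,0.1,0,0,0,0.65,0,0,0.05,0,0,0,0.65,0,0,0.05,0,0,0,0.65,0,0,0.05,0,0,0,0.65,0,0,0,0,0,0,0.65,0,0,0,0,0,0,0.65]}}

```text
time_s: 9.9
position: [0.5295, -0.2165, 0.0243]
ee_rot: [0.814, 0.582, 0.0, 0.0]
contact_force: [0.1, -0.3, -0.3]
width: 0.0706
grip_force: 0.0
```

{"op": "move_arm", "data": {"plan": [0,0,0.05,0,0,0,0.65,0,0,0,0,0,0,0.65,0,0,0.05,0,0,0,0.65,0,0,0,0,0,0,0.65,0,0,0.05,0,0,0,0.65,0,0,0,0,0,0,0.65,0,0,0,0,0,0,0.65,0,0,0,0,0,0,0.65]}}

```text
time_s: 10.7
position: [0.5295, -0.2165, 0.0221]
ee_rot: [0.814, 0.582, 0.0, 0.0]
contact_force: [-0.4, 1.1, 5.9]
width: 0.0706
grip_force: 3.0
```

Contact at TCP z ≈ 0.022. I'll back off 4.5 mm and grip.

{"op": "move_arm", "data": {"plan": [0,0,-0.225,0,0,0,0.65,0,0,0,0,0,0,0.5,0,0,0,0,0,0,0.3,0,0,0,0,0,0,0.2,0,0,0,0,0,0,0.2,0,0,0,0,0,0,0.2,0,0,0,0,0,0,0.2,0,0,0,0,0,0,0.2]}}

```text
time_s: 11.5
position: [0.5298, -0.2166, 0.0266]
ee_rot: [0.814, 0.582, 0.0, 0.0]
contact_force: [-0.9, 0.5, 6.0]
width: 0.0577
grip_force: 63.2
```

{"op": "move_arm", "data": {"plan": [0,0,-0.1,0,0,0,0.2,0,0,-0.2,0,0,0,0.2,0,0,-0.4,0,0,0,0.2,0,0,-0.5,0,0,0,0.2,0,0,-0.5,0,0,0,0.2,0,0,-0.5,0,0,0,0.2,0,0,-0.5,0,0,0,0.2,0,0,-0.3,0,0,0,0.2]}}

```text
time_s: 12.3
position: [0.5299, -0.2167, 0.0873]
ee_rot: [0.814, 0.581, 0.0, 0.001]
contact_force: [-0.1, 0.4, -2.0]
width: 0.0577
grip_force: 64.3
```

```bash
cat > see.py <<'E'
from h import *
import sys
im,p=grab("wrist"); cv2.imwrite("pics/"+sys.argv[1],im[:,:,::-1]); s=bot.state(); P,r=tool()
print(P.round(4),s["width"],s["grip_force"],np.round(s["contact_force"],1)); M=r.as_matrix(); print("yang",np.rad2deg(np.arctan2(M[1,1],M[0,1])).round(2))
O=np.array([.53754,.16985]); a=np.deg2rad(8.58)
def J(x,y,z): return np.array([O[0]+x*np.cos(a)-y*np.sin(a),O[1]+x*np.sin(a)+y*np.cos(a),z])
d=P[:2]-O; print("tcp in jig mm",1000*np.array([d@[np.cos(a),np.sin(a)],d@[-np.sin(a),np.cos(a)]]).round(4))
if len(sys.argv)>2: print("steps to jig",sys.argv[2:],shift(J(*map(float,sys.argv[2:5]))).round(3))
E
python3 see.py w4.png -0.015 -0.010 0.09
```

```text
[ 0.5304 -0.2169  0.0879] 0.057970619295045975 64.35356497764587 [ 0.5  0.6 -0.7]
yang -18.88
tcp in jig mm [ -64.8 -381.4]
steps to jig ['-0.015', '-0.010', '0.09'] [17.625 -6.354 -0.135]
```

View pics/w4.png

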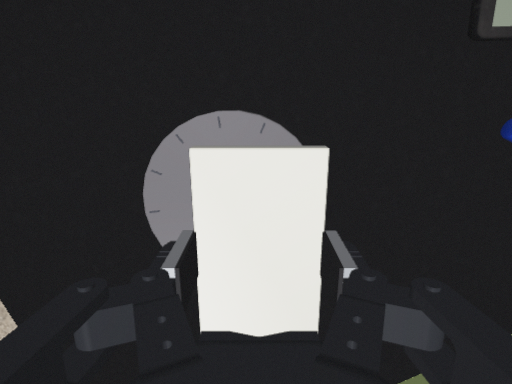

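Plate_4 is held level and centred, at columns 190 to 328. I'll carry it over the jig.

{"op": "move_arm", "data": {"plan": [0.3,-0.1,-0.1,0,0,0,0.2,0.6,-0.22,0,0,0,0,0.2,0.8,-0.29,0,0,0,0,0.2,0.85,-0.31,0,0,0,0,0.2,0.85,-0.31,0,0,0,0,0.2,0.85,-0.31,0,0,0,0,0.2,0.85,-0.31,0,0,0,0,0.2,0.85,-0.31,0,0,0,0,0.2]}}

```text
time_s: 13.15
position: [0.5264, -0.0874, 0.0875]
ee_rot: [0.813, 0.582, -0.0, -0.001]
contact_force: [0.2, 0.2, -1.7]
width: 0.0579
grip_force: 64.3
```

{"op": "move_arm", "data": {"plan": [0.85,-0.31,0,0,0,0,0.2,0.85,-0.31,0,0,0,0,0.2,0.85,-0.31,0,0,0,0,0.2,0.85,-0.31,0,0,0,0,0.2,0.85,-0.31,0,0,0,0,0.2,0.85,-0.31,0,0,0,0,0.2,0.85,-0.31,0,0,0,0,0.2,0.85,-0.31,0,0,0,0,0.2]}}

```text
time_s: 13.95
position: [0.523, 0.0572, 0.0875]
ee_rot: [0.813, 0.582, -0.0, -0.0]
contact_force: [1.4, -1.4, -1.9]
width: 0.0575
grip_force: 64.3
```

{"op": "move_arm", "data": {"plan": [0.85,-0.31,0,0,0,0,0.2,0.85,-0.31,0,0,0,0,0.2,0.85,-0.31,0,0,0,0,0.2,0.8,-0.29,0,0,0,0,0.2,0.6,-0.2,0,0,0,0,0.2,0.4,-0.13,0,0,0,0,0.2,0.2,-0.07,0,0,0,0,0.2,0,0,0,0,0,0,0.2]}}

```text
time_s: 14.75
position: [0.5228, 0.1519, 0.0877]
ee_rot: [0.813, 0.582, -0.0, 0.0]
contact_force: [0.7, -0.4, -1.6]
width: 0.0577
grip_force: 64.3
```

{"op": "move_arm", "data": {"plan": [0,0,0,0,0,-0.75,0.2,0,0,0,0,0,-0.75,0.2,0,0,0,0,0,-0.75,0.2,0,0,0,0,0,-0.75,0.2,0,0,0,0,0,-0.75,0.2,0,0,0,0,0,-0.75,0.2,0,0,0,0,0,-0.75,0.2,0,0,0,0,0,-0.75,0.2]}}

```text
time_s: 15.55
position: [0.523, 0.1506, 0.0878]
ee_rot: [0.651, 0.759, -0.0, 0.0]
contact_force: [0.0, 0.9, -2.2]
width: 0.0581
grip_force: 64.3
```

```bash
python3 see.py w5.png -0.015 -0.010 0.034
```

```text
[0.523  0.1506 0.0878] 0.05775450008056129 64.32839870452881 [-0.   0.2 -2.4]
yang 8.78
tcp in jig mm [-17.2 -16.9]
steps to jig ['-0.015', '-0.010', '0.034'] [0.345 0.113 2.689]
```

{"op": "move_arm", "data": {"plan": [0.345,0.113,0,0,0,0.044,0.2,0,0,0.6,0,0,0,0.2,0,0,0.6,0,0,0,0.2,0,0,0.6,0,0,0,0.2,0,0,0.5,0,0,0,0.2,0,0,0.3,0,0,0,0.2,0,0,0.08,0,0,0,0.2,0,0,0,0,0,0,0.2]}}

```text
time_s: 16.4
position: [0.5242, 0.1586, 0.0339]
ee_rot: [0.653, 0.757, -0.0, -0.0]
contact_force: [-0.2, 0.5, -0.9]
width: 0.0576
grip_force: 64.3
```

{"op": "move_arm", "data": {"plan": [0,0,0.1,0,0,0,0.2,0,0,0.05,0,0,0,0.2,0,0,0.04,0,0,0,0.2,0,0,0.03,0,0,0,0.2,0,0,0.03,0,0,0,0.2,0,0,0,0,0,0,0.2,0,0,0,0,0,0,0.2,0,0,0,0,0,0,0.2]}}

```text
time_s: 17.2
position: [0.5242, 0.1586, 0.0292]
ee_rot: [0.653, 0.757, 0.0, 0.0]
contact_force: [0.9, 0.1, -1.2]
width: 0.0579
grip_force: 64.4
```

{"op": "move_arm", "data": {"plan": [0,0,0.025,0,0,0,0.2,0,0,0,0,0,0,0.2,0,0,0.025,0,0,0,0.2,0,0,0,0,0,0,0.2,0,0,0.025,0,0,0,0.2,0,0,0,0,0,0,0.2,0,0,0,0,0,0,0.2,0,0,0,0,0,0,0.2]}}

```text
time_s: 18.0
position: [0.5243, 0.1586, 0.0277]
ee_rot: [0.653, 0.757, 0.0, 0.0]
contact_force: [0.1, -0.2, -1.3]
width: 0.0576
grip_force: 64.4
```

{"op": "move_arm", "data": {"plan": [0,0,0.025,0,0,0,0.2,0,0,0,0,0,0,0.2,0,0,0.025,0,0,0,0.2,0,0,0,0,0,0,0.2,0,0,0,0,0,0,0.2,0,0,0,0,0,0,0.2,0,0,0,0,0,0,0.2,0,0,0,0,0,0,0.2]}}

```text
time_s: 18.8
position: [0.5243, 0.1586, 0.0276]
ee_rot: [0.653, 0.757, 0.0, 0.0]
contact_force: [-1.9, -0.5, 7.4]
width: 0.058
grip_force: 65.4
```

Contact. I'll release and lift.

{"op": "move_arm", "data": {"plan": [0,0,-0.035,0,0,0,0.2,0,0,0,0,0,0,0.6,0,0,0,0,0,0,0.8,0,0,0,0,0,0,0.8,0,0,0,0,0,0,0.8,0,0,0,0,0,0,0.8,0,0,0,0,0,0,0.8,0,0,0,0,0,0,0.8]}}

```text
time_s: 19.6
position: [0.5242, 0.1586, 0.0274]
ee_rot: [0.653, 0.757, 0.0, 0.0]
contact_force: [0.3, -0.2, 0.4]
width: 0.0769
grip_force: 0.0
```

{"op": "move_arm", "data": {"plan": [0,0,-0.3,0,0,0,0.8,0,0,-0.9,0,0,0,0.8,0,0,-0.9,0,0,0,0.8,0,0,-0.9,0,0,0,0.8,0,0,-0.9,0,0,0,0.8,0,0,-0.9,0,0,0,0.5,0,0,-0.5,0,0,0,0,0,0,0,0,0,0,0]}}

```text
time_s: 20.4
position: [0.5253, 0.1588, 0.1351]
ee_rot: [0.653, 0.757, 0.001, 0.001]
contact_force: [-0.4, 1.3, 0.5]
width: 0.0424
grip_force: 0.0
```

```bash
python3 see.py w6.png -0.010 -0.115 0.03; python3 - <<'E'
import cv2; im=cv2.imread("pics/w6.png"); cv2.imwrite("pics/w6b.png",cv2.resize(im[20:320,150:400],None,fx=2,fy=2,interpolation=cv2.INTER_CUBIC))
E
```

```text
[0.5244 0.1586 0.1339] 0.04248571696204821 0.0 [ 0.4  0.3 -0.7]
yang 8.41
tcp in jig mm [-14.6  -9.1]
steps to jig ['-0.010', '-0.115', '0.03'] [-5.294  0.239  5.197]
```

View pics/w6b.png

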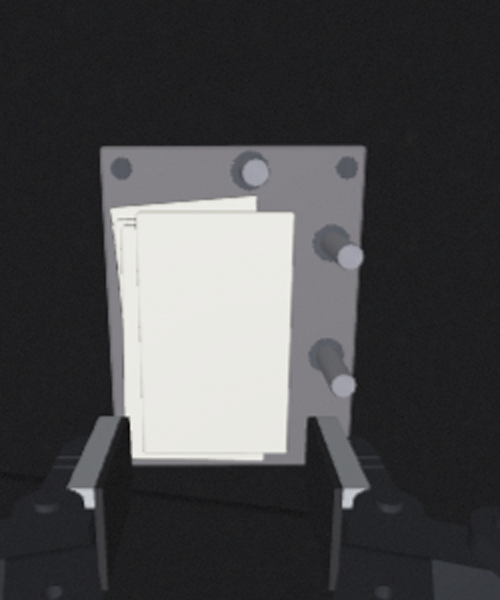

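Plate_4 now lies on the stack, let go, slightly offset from the plates below. Next I'll rotate 90° and go to the -x side.

{"op": "move_arm", "data": {"plan": [0,-0.82,0,0,0,0,0.18,0,-0.82,0,0,0,0,0.18,0,-0.82,0,0,0,0,0.18,0,-0.82,0,0,0,0,0.18,0,0,0,0,0,-0.98,0.18,0,0,0,0,0,-0.98,0.18,0,0,0,0,0,-0.98,0.18,0,0,0,0,0,-0.98,0.18]}}

```text
time_s: 21.25
position: [0.4584, 0.1489, 0.1322]
ee_rot: [0.526, 0.851, -0.001, -0.001]
contact_force: [-0.3, 0.5, -0.4]
width: 0.0504
grip_force: 0.0
```

{"op": "move_arm", "data": {"plan": [0,0,0,0,0,-0.985,0.18,0,0,0,0,0,-0.985,0.18,0,0,0,0,0,-0.985,0.18,0,0,0,0,0,-0.985,0.18,0,0,0,0,0,-0.985,0.18,0,0,0,0,0,-0.985,0.18,0,0,0,0,0,-0.985,0.18,0,0,0,0,0,-0.985,0.18]}}

```text
time_s: 22.05
position: [0.4584, 0.1488, 0.1322]
ee_rot: [0.236, 0.972, -0.0, -0.001]
contact_force: [-0.3, -0.7, 1.1]
width: 0.0499
grip_force: 0.0
```

{"op": "move_arm", "data": {"plan": [0,0,0,0,0,-0.985,0.18,0,0,0,0,0,-0.985,0.18,0,0,0,0,0,-0.985,0.18,0,0,0,0,0,-0.985,0.18,0,0,0,0,0,-0.985,0.18,0,0,0,0,0,-0.985,0.18,0,0,0,0,0,-0.985,0.18,0,0,0,0,0,-0.985,0.18]}}

```text
time_s: 22.85
position: [0.4584, 0.1489, 0.1322]
ee_rot: [-0.077, 0.997, -0.0, -0.001]
contact_force: [-0.6, -0.2, 0.2]
width: 0.0503
grip_force: 0.0
```

```bash
python3 see.py w7.png -0.080 -0.010 0.008
```

```text
[0.4584 0.1489 0.1322] 0.05028588561447649 0.0 [0.1 0.1 0.4]
yang 98.92
tcp in jig mm [-81.4  -9. ]
steps to jig ['-0.080', '-0.010', '0.008'] [-0.084 -0.053  6.21 ]
```

{"op": "move_arm", "data": {"plan": [0,0,0.85,0,0,0.074,0.18,0,0,0.85,0,0,0,0.18,0,0,0.85,0,0,0,0.18,0,0,0.85,0,0,0,0.18,0,0,0.85,0,0,0,0.18,0,0,0.85,0,0,0,0.18,0,0,0.85,0,0,0,0.18,0,0,0.25,0,0,0,0.18]}}

```text
time_s: 23.7
position: [0.4573, 0.1487, 0.0072]
ee_rot: [-0.072, 0.997, -0.0, -0.002]
contact_force: [-0.4, 0.1, -0.5]
width: 0.05
grip_force: 0.0
```

{"op": "move_arm", "data": {"plan": [-0.15,0,0,0,0,0,0.18,-0.15,0,0,0,0,0,0.18,-0.15,0,0,0,0,0,0.18,-0.15,0,0,0,0,0,0.18,-0.15,0,0,0,0,0,0.18,-0.15,0,0,0,0,0,0.18,-0.15,0,0,0,0,0,0.18,-0.15,0,0,0,0,0,0.18]}}

```text
time_s: 24.5
position: [0.4825, 0.1524, 0.0093]
ee_rot: [-0.072, 0.997, -0.0, -0.001]
contact_force: [-2.6, 0.2, 0.9]
width: 0.0503
grip_force: 1.3
```

```bash
python3 see.py w8.png -0.041 -0.010 0.008
```

```text
[0.4836 0.1526 0.0094] 0.05054385964608782 0.7293571855552727 [-0.9  0.5 -0.5]
yang 98.27
tcp in jig mm [-55.9  -9.1]
steps to jig ['-0.041', '-0.010', '0.008'] [-0.745 -0.043  0.069]
```

{"op": "move_arm", "data": {"plan": [-0.08,0,0,0,0,0,0.18,-0.08,0,0,0,0,0,0.18,-0.08,0,0,0,0,0,0.18,-0.08,0,0,0,0,0,0.18,-0.08,0,0,0,0,0,0.18,-0.08,0,0,0,0,0,0.18,-0.05,0,0,0,0,0,0.18,0,0,0,0,0,0,0.18]}}

```text
time_s: 25.35
position: [0.4934, 0.154, 0.0093]
ee_rot: [-0.072, 0.997, -0.0, -0.0]
contact_force: [-3.1, -0.8, 0.2]
width: 0.0504
grip_force: 1.5
```

{"op": "move_arm", "data": {"plan": [-0.05,0,0,0,0,0,0.18,0,0,0,0,0,0,0.18,-0.05,0,0,0,0,0,0.18,0,0,0,0,0,0,0.18,0,0,0,0,0,0,0.18,0,0,0,0,0,0,0.18,0,0,0,0,0,0,0.18,0,0,0,0,0,0,0.18]}}

```text
time_s: 26.15
position: [0.4957, 0.1543, 0.0094]
ee_rot: [-0.072, 0.997, 0.0, 0.0]
contact_force: [-1.8, -0.8, -1.4]
width: 0.0502
grip_force: 1.2
```

```bash
python3 see.py w9.png -0.041 -0.010 0.008
```

```text
[0.4957 0.1543 0.0094] 0.05023478664492945 1.2229025963461027 [-2.3 -0.8 -1.2]
yang 98.28
tcp in jig mm [-43.7  -9.1]
steps to jig ['-0.041', '-0.010', '0.008'] [-0.134 -0.044  0.07 ]
```

{"op": "move_arm", "data": {"plan": [-0.05,0,0,0,0,0,0.18,0,0,0,0,0,0,0.18,-0.05,0,0,0,0,0,0.18,0,0,0,0,0,0,0.18,0,0,0,0,0,0,0.18,0,0,0,0,0,0,0.18,0,0,0,0,0,0,0.18,0,0,0,0,0,0,0.18]}}

```text
time_s: 27.0
position: [0.4973, 0.1545, 0.0094]
ee_rot: [-0.072, 0.997, 0.0, -0.0]
contact_force: [-3.7, -0.7, -0.5]
width: 0.0498
grip_force: 2.0
```

{"op": "move_arm", "data": {"plan": [-0.03,0,0,0,0,0,0.18,0,0,0,0,0,0,0.18,0,0,0,0,0,0,0.18,0,0,0,0,0,0,0.18,0,0,0,0,0,0,0.18,0,0,0,0,0,0,0.18,0,0,0,0,0,0,0.18,0,0,0,0,0,0,0.18]}}

```text
time_s: 27.8
position: [0.4979, 0.1547, 0.0094]
ee_rot: [-0.072, 0.997, 0.0, -0.0]
contact_force: [-4.8, -0.4, 0.8]
width: 0.0502
grip_force: 2.5
```

{"op": "move_arm", "data": {"plan": [-0.05,0,0,0,0,0,0.18,0,0,0,0,0,0,0.18,0,0,0,0,0,0,0.18,-0.05,0,0,0,0,0,0.18,0,0,0,0,0,0,0.18,0,0,0,0,0,0,0.18,0,0,0,0,0,0,0.18,0,0,0,0,0,0,0.18]}}

```text
time_s: 28.6
position: [0.4982, 0.1547, 0.0093]
ee_rot: [-0.072, 0.997, -0.0, -0.002]
contact_force: [-8.4, -1.4, 3.5]
width: 0.0506
grip_force: 3.9
```

```bash
python3 see.py w10.png -0.041 -0.010 0.008
```

```text
[0.4982 0.1547 0.0093] 0.05031743022785944 3.9173527809907682 [-8.  -2.3  3.5]
yang 98.3
tcp in jig mm [-41.2  -9.1]
steps to jig ['-0.041', '-0.010', '0.008'] [-0.011 -0.044  0.065]
```

The push ended hard against the pins, with TCP at jig x -41.2 (finger face at -30.2). Now the -y side.

{"op": "move_arm", "data": {"plan": [1,0,0,0,0,0,0.18,0,0,-0.65,0,0,0.979,0.18,0,0,-0.65,0,0,0.979,0.18,0,0,-0.65,0,0,0.979,0.18,0,0,-0.65,0,0,0.979,0.18,0,0,-0.65,0,0,0.979,0.18,0,0,-0.65,0,0,0.979,0.18,0,0,-0.65,0,0,0.979,0.18]}}

```text
time_s: 29.45
position: [0.4838, 0.1526, 0.1021]
ee_rot: [0.202, 0.979, 0.001, 0.004]
contact_force: [0.5, -0.0, -0.5]
width: 0.0503
grip_force: 0.0
```

{"op": "move_arm", "data": {"plan": [0,0,0,0,0,0.979,-1,0,0,0,0,0,0.979,-1,0,0,0,0,0,0.979,-1,0,0,0,0,0,0.979,-1,0,0,0,0,0,0.979,-1,0,0,0,0,0,0.979,-1,0,0,0,0,0,0.979,-1,0,0,0,0,0,0.979,-1]}}

```text
time_s: 30.25
position: [0.4838, 0.1527, 0.1015]
ee_rot: [0.494, 0.869, 0.002, 0.003]
contact_force: [-0.2, -0.7, 0.1]
width: 0.0001
grip_force: 0.0
```

{"op": "move_arm", "data": {"plan": [0,0,0,0,0,0.979,-1,0,0,0,0,0,0.979,-1,0,0,0,0,0,0.979,-1,0,0,0,0,0,0.979,-1,0,0,0,0,0,0.979,-1,-0.76,0.61,0,0,0,0,-1,-0.76,0.61,0,0,0,0,-1,-0.76,0.61,0,0,0,0,-1]}}

```text
time_s: 31.05
position: [0.5263, 0.1117, 0.1012]
ee_rot: [0.652, 0.758, 0.002, 0.002]
contact_force: [0.6, 1.3, 0.3]
width: -0.0001
grip_force: 0.0
```

```bash
python3 see.py w11.png 0 -0.087 0.0125
```

```text
[0.5292 0.1096 0.1012] -1.5627925966445875e-05 0.0 [ 2.9 -1.9  0.5]
yang 8.48
tcp in jig mm [-17.2 -58.4]
steps to jig ['0', '-0.087', '0.0125'] [-1.42   0.83   4.443]
```

{"op": "move_arm", "data": {"plan": [-0.71,0.415,0,0,0,0,-1,-0.71,0.415,0,0,0,0,-1,0,0,0,0,0,0,-1,0,0,0.9,0,0,0,-1,0,0,0.9,0,0,0,-1,0,0,0.9,0,0,0,-1,0,0,0.9,0,0,0,-1,0,0,0.84,0,0,0,-1]}}

```text
time_s: 31.9
position: [0.5434, 0.087, 0.0108]
ee_rot: [0.653, 0.758, -0.0, -0.0]
contact_force: [0.1, 0.9, -0.9]
width: 0.0001
grip_force: 0.0
```

{"op": "move_arm", "data": {"plan": [0.1,0,0,0,0,0,-1,0.1,0,0,0,0,0,-1,0.1,0,0,0,0,0,-1,0.1,0,0,0,0,0,-1,0.1,0,0,0,0,0,-1,0.1,0,0,0,0,0,-1,0.1,0,0,0,0,0,-1,0,0,0,0,0,0,-1]}}

```text
time_s: 32.7
position: [0.5417, 0.1009, 0.0117]
ee_rot: [0.652, 0.758, 0.0, -0.0]
contact_force: [0.4, 0.6, 0.2]
width: 0.0003
grip_force: 0.4
```

```bash
python3 see.py w12.png 0 -0.061 0.0125
```

```text
[0.5418 0.1008 0.0117] -6.366849128145585e-05 0.31580797417538387 [-0.3 -1.   0.6]
yang 8.54
tcp in jig mm [ -6.1 -68.9]
steps to jig ['0', '-0.061', '0.0125'] [ 0.393  0.306 -0.041]
```

{"op": "move_arm", "data": {"plan": [-0.4,0,0,0,0,0,-1,0,0.306,-0.03,0,0,0,-1,0.13,0,0,0,0,0,-1,0.13,0,0,0,0,0,-1,0.13,0,0,0,0,0,-1,0.13,0,0,0,0,0,-1,0.1,0,0,0,0,0,-1,0,0,0,0,0,0,-1]}}

```text
time_s: 33.55
position: [0.5471, 0.1061, 0.0122]
ee_rot: [0.652, 0.758, -0.0, -0.0]
contact_force: [1.0, -2.2, -0.6]
width: 0.0003
grip_force: 0.6
```

{"op": "move_arm", "data": {"plan": [0.08,0,0,0,0,0,-1,0.05,0,0,0,0,0,-1,0.05,0,0,0,0,0,-1,0.03,0,0,0,0,0,-1,0,0,0,0,0,0,-1,0,0,0,0,0,0,-1,0,0,0,0,0,0,-1,0,0,0,0,0,0,-1]}}

```text
time_s: 34.35
position: [0.5466, 0.1098, 0.0122]
ee_rot: [0.653, 0.758, -0.0, 0.0]
contact_force: [0.0, -4.3, -1.2]
width: -0.0002
grip_force: 2.3
```

```bash
python3 see.py w13.png 0 -0.061 0.0125
```

```text
[0.5465 0.1098 0.0122] 0.0002096593201130154 2.378247088054195 [ 0.9 -5.8 -0.9]
yang 8.54
tcp in jig mm [ -0.1 -60.7]
steps to jig ['0', '-0.061', '0.0125'] [-0.013  0.003 -0.016]
```

{"op": "move_arm", "data": {"plan": [0.04,0,0,0,0,0,-1,0,0,0,0,0,0,-1,0.04,0,0,0,0,0,-1,0,0,0,0,0,0,-1,0,0,0,0,0,0,-1,0,0,0,0,0,0,-1,0,0,0,0,0,0,-1,0,0,0,0,0,0,-1]}}

```text
time_s: 35.2
position: [0.5466, 0.1099, 0.0122]
ee_rot: [0.652, 0.758, -0.001, 0.001]
contact_force: [0.7, -8.8, -0.9]
width: -0.0004
grip_force: 4.8
```

```bash
python3 see.py w14.png 0 -0.061 0.0125
```

```text
[0.5466 0.1099 0.0122] -0.00020085033469159833 4.843209918471985 [ 1.3 -9.1 -1.1]
yang 8.61
tcp in jig mm [ -0.  -60.6]
steps to jig ['0', '-0.061', '0.0125'] [-0.018  0.002 -0.016]
```

Hard stop reached in y. I'll lift away and check.

{"op": "move_arm", "data": {"plan": [-0.8,0,0,0,0,0,-1,-0.3,0,0,0,0,0,-1,0,0,-0.95,0,0,0,-1,0,0,-0.95,0,0,0,-1,0,0,-0.95,0,0,0,-1,0,0,-0.95,0,0,0,-1,0,0,-0.95,0,0,0,-1,0,0,-0.95,0,0,0,-1]}}

```text
time_s: 36.05
position: [0.5495, 0.0903, 0.1271]
ee_rot: [0.653, 0.757, 0.001, -0.001]
contact_force: [-0.6, -0.2, -0.7]
width: -0.0
grip_force: 0.0
```

{"op": "move_arm", "data": {"plan": [0.9,0,-0.5,0,0,0,-1,0.9,0,-0.5,0,0,0,-1,0.9,0,-0.5,0,0,0,-1,0,0,0,0,0,0,-1,0,0,0,0,0,0,-1,0,0,0,0,0,0,-1,0,0,0,0,0,0,-1,0,0,0,0,0,0,-1]}}

```text
time_s: 36.85
position: [0.5415, 0.1427, 0.1557]
ee_rot: [0.653, 0.757, -0.0, -0.0]
contact_force: [0.1, 0.5, 0.5]
width: -0.0
grip_force: 0.0
```

```bash
cat > chk.py <<'E'
from h import *
import sys
im,p=grab("wrist"); O=np.array([.53754,.16985]); a=np.deg2rad(8.58); ex=np.array([np.cos(a),np.sin(a)]); ey=np.array([-ex[1],ex[0]])
J=lambda x,y,z: np.r_[O+x*ex+y*ey,z]
big=cv2.cvtColor(cv2.resize(im,None,fx=6,fy=6,interpolation=cv2.INTER_CUBIC),cv2.COLOR_RGB2BGR)
def P(pts): return ((proj(p,pts)+.5)*6).astype(int)
g=im.min(axis=2); m=(g>165).astype(np.uint8)
c=max((c for c in cv2.findContours(m,0,2)[0] if cv2.pointPolygonTest(c,tuple(map(float,proj(p,[J(-.02,0,.038)])[0])),False)>0),key=cv2.contourArea)
w=ray(p,c[:,0],.038)[:,:2]; q=cv2.minAreaRect((w*1000).astype(np.float32)); d=np.array(q[0])/1000-O
print("top plate jig mm",(1000*d@ex).round(1),(1000*d@ey).round(1),np.round(q[1],1),round(q[2],2))
pins=P([J(.035,-.025,.05),J(.035,.025,.05),J(0,.055,.05)])
cor=P([J(s*.03,t*.05,.038) for s,t in[(-1,-1),(1,-1),(1,1),(-1,1)]])
al=np.vstack([pins,cor]); lo=al.min(0)-40; hi=al.max(0)+60
for u in pins: cv2.circle(big,tuple(map(int,u)),4,(0,0,255),1)
cv2.polylines(big,[cor],True,(0,180,0),1)
cr=big[max(lo[1],0):hi[1],max(lo[0],0):hi[0]]; s=min(1,600/cr.shape[0],800/cr.shape[1]); cv2.imwrite("pics/"+sys.argv[1],cv2.resize(cr,None,fx=s,fy=s,interpolation=cv2.INTER_AREA)); print(cr.shape)
E
python3 see.py w15.png; python3 chk.py c1.png
```

```text
[0.5415 0.1428 0.1558] -6.967120511113224e-05 0.0 [-0.2 -0.1 -0.5]
yang 8.49
tcp in jig mm [ -0.1 -27.4]
top plate jig mm -0.4 0.3 [ 59.9 100. ] 8.97
(859, 597, 3)
```

View pics/c1.png

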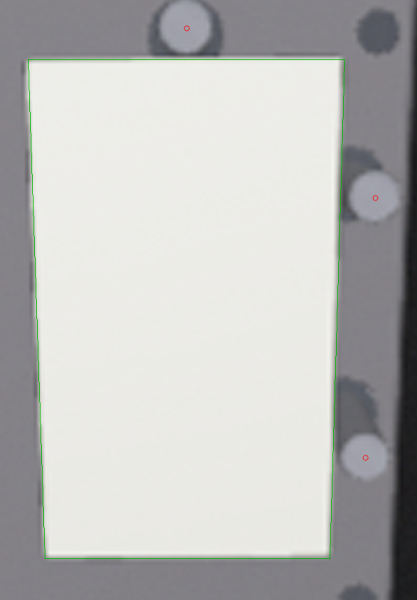

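The picture shows the top plate right on the green target outline, touching all three pins at (187,28), (375,198) and (365,458), with no lower plate sticking out. Since the y push may have nudged hidden plates, I'll give one more light x tap to be sure.

{"op": "move_arm", "data": {"plan": [0.28,-0.9,0,0,0,0,0.18,0.28,-0.9,0,0,0,0,0.18,0.28,-0.9,0,0,0,0,0.18,0.28,-0.9,0,0,0,0,0.18,0,0,0,0,0,-0.982,0.18,0,0,0,0,0,-0.982,0.18,0,0,0,0,0,-0.982,0.18,0,0,0,0,0,-0.982,0.18]}}

```text
time_s: 37.75
position: [0.467, 0.1546, 0.1562]
ee_rot: [0.525, 0.851, 0.0, -0.0]
contact_force: [0.6, 0.2, -0.6]
width: 0.0505
grip_force: 0.0
```

{"op": "move_arm", "data": {"plan": [0,0,0,0,0,-0.982,0.18,0,0,0,0,0,-0.982,0.18,0,0,0,0,0,-0.982,0.18,0,0,0,0,0,-0.982,0.18,0,0,0,0,0,-0.982,0.18,0,0,0,0,0,-0.982,0.18,0,0,0,0,0,-0.982,0.18,0,0,0,0,0,-0.982,0.18]}}

```text
time_s: 38.55
position: [0.4671, 0.1546, 0.1561]
ee_rot: [0.236, 0.972, 0.0, -0.0]
contact_force: [0.5, -0.0, -0.2]
width: 0.0505
grip_force: 0.0
```

{"op": "move_arm", "data": {"plan": [0,0,0.4,0,0,-0.982,0.18,0,0,0.4,0,0,-0.982,0.18,0,0,0.4,0,0,-0.982,0.18,0,0,0.4,0,0,-0.982,0.18,0,0,0.4,0,0,-0.982,0.18,0,0,0.4,0,0,-0.982,0.18,0,0,0.4,0,0,-0.982,0.18,0,0,0,0,0,-0.982,0.18]}}

```text
time_s: 39.35
position: [0.4663, 0.1545, 0.0991]
ee_rot: [-0.076, 0.997, -0.0, -0.001]
contact_force: [0.2, 0.2, 0.4]
width: 0.0504
grip_force: 0.0
```

```bash
python3 see.py w16.png -0.065 0.0 0.0095
```

```text
[0.4666 0.1545 0.0996] 0.0503127863446128 0.0 [0.2 0.4 0.3]
yang 98.83
tcp in jig mm [-72.4  -4.6]
steps to jig ['-0.065', '0.0', '0.0095'] [-0.378  0.227  4.503]
```

{"op": "move_arm", "data": {"plan": [-0.25,0.227,0,0,0,0.055,0.18,0,0,0.9,0,0,0,0.18,0,0,0.9,0,0,0,0.18,0,0,0.9,0,0,0,0.18,0,0,0.9,0,0,0,0.18,0,0,0.8,0,0,0,0.18,0,0,0.1,0,0,0,0.18,0,0,0,0,0,0,0.18]}}

```text
time_s: 40.2
position: [0.4716, 0.1602, 0.0102]
ee_rot: [-0.072, 0.997, 0.0, -0.0]
contact_force: [0.1, 0.1, 0.2]
width: 0.0504
grip_force: 0.0
```

{"op": "move_arm", "data": {"plan": [-0.15,0,0,0,0,0,0.18,-0.15,0,0,0,0,0,0.18,-0.15,0,0,0,0,0,0.18,-0.15,0,0,0,0,0,0.18,-0.15,0,0,0,0,0,0.18,-0.15,0,0,0,0,0,0.18,-0.1,0,0,0,0,0,0.18,-0.05,0,0,0,0,0,0.18]}}

```text
time_s: 41.0
position: [0.4924, 0.163, 0.0102]
ee_rot: [-0.072, 0.997, 0.0, 0.0]
contact_force: [0.3, 0.7, 0.4]
width: 0.0503
grip_force: 0.0
```

```bash
python3 see.py w17.png -0.041 0.0 0.0095
```

```text
[0.4924 0.1631 0.0102] 0.05056494658123523 0.0 [0.5 0.1 0.4]
yang 98.3
tcp in jig mm [-45.6   0. ]
steps to jig ['-0.041', '0.0', '0.0095'] [-0.232  0.001  0.033]
```

{"op": "move_arm", "data": {"plan": [-0.05,0,0,0,0,0,0.18,-0.05,0,0,0,0,0,0.18,-0.05,0,0,0,0,0,0.18,-0.04,0,0,0,0,0,0.18,-0.03,0,0,0,0,0,0.18,0,0,0,0,0,0,0.18,0,0,0,0,0,0,0.18,0,0,0,0,0,0,0.18]}}

```text
time_s: 41.85
position: [0.4964, 0.1636, 0.0102]
ee_rot: [-0.072, 0.997, 0.0, 0.0]
contact_force: [1.1, 0.1, 0.5]
width: 0.0504
grip_force: 0.0
```

{"op": "move_arm", "data": {"plan": [-0.03,0,0,0,0,0,0.18,-0.03,0,0,0,0,0,0.18,0,0,0,0,0,0,0.18,0,0,0,0,0,0,0.18,0,0,0,0,0,0,0.18,0,0,0,0,0,0,0.18,0,0,0,0,0,0,0.18,0,0,0,0,0,0,0.18]}}

```text
time_s: 42.65
position: [0.4968, 0.1637, 0.01]
ee_rot: [-0.072, 0.997, -0.0, -0.001]
contact_force: [-4.5, -0.2, 0.8]
width: 0.0501
grip_force: 2.2
```

```bash
python3 see.py w18.png -0.041 0.0 0.0095
```

```text
[0.4968 0.1637 0.0101] 0.0507629815555998 2.2524575307033956 [-4.2 -0.2  1.3]
yang 98.31
tcp in jig mm [-41.2   0. ]
steps to jig ['-0.041', '0.0', '0.0095'] [-0.01  -0.002  0.028]
```

First contact came at -41.2, the same hard stop as before, so every plate was already against the pins. I'll retreat and hand in.

{"op": "move_arm", "data": {"plan": [0.3,0,0,0,0,0,0.18,0.8,0,0,0,0,0,0.18,0.5,0,0,0,0,0,0.18,0,0,-0.9,0,0,0,0.18,0,0,-0.9,0,0,0,0.18,0,0,-0.9,0,0,0,0.18,0,0,-0.9,0,0,0,0.18,0,0,-0.9,0,0,0,0.18]}}

```text
time_s: 43.5
position: [0.4669, 0.1593, 0.1013]
ee_rot: [-0.072, 0.997, 0.0, 0.002]
contact_force: [-0.1, -0.4, 0.9]
width: 0.0507
grip_force: 0.0
```

```bash
python3 chk.py c2.png; python3 -c "
from bench import order; print(order.hand_in())"
```

```text
top plate jig mm -0.3 0.1 [59.2 99.6] 8.22
(617, 970, 3)
the job is handed in; nothing more can be done
None
```

I laid plate_4 on the stack, pushed all four plates up against the three pins, and handed the job in after about 44 s; the hand-in gave no verdict. The final check put the top plate within 0.3 mm of its target. The hidden lower plates I judged only by feel: x and y pushes to a hard stop, and a second x push that met nothing before it.

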